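# Lay out the bronze horn pieces for the record photograph

## Task

Lay out the four bronze horn pieces from the tray on the white recording board for their photograph, in this order: set the collar centred on top of the square plinth; stand the flared bell on the board halfway between the square plinth and the round pedestal, in line with them; lay the elbow flat directly behind the bell, midway between the bell and the board's black rail, with its long leg parallel to the rail and its short leg pointing at the rail; and last seat the mouthpiece, stem up, centred on top of the bell. The black rail marks the back of the board. Leave the jar and the brush where they are.

Things in the scene. Friction and masses are not known exactly. Their poses are not given: they have to be found in the camera images.
- collar: Dull bronze short wide tube standing upright: 52 mm outer diameter, 36 mm bore, 24 mm high, 120 g. Origin: centre of its underside; z up. All four pieces start in a low grey-blue tray (floor 5 mm, rim 14 mm above the table), in any quarter of it; the tray is left or right of the board.
- bell: Dull bronze flared horn bell standing on its wide mouth, 56 mm high, 200 g: 64 mm diameter at the bottom, narrowing to a straight neck of 40 mm diameter from 22 mm height up to its flat top at 56 mm (the dark bore drawn on it is solid). Origin: centre of its underside; z up.
- elbow: Dull bronze L-shaped round tube lying flat, 22 mm thick, 150 g. Long leg 80 mm, along own y (-40 to +40 mm); short leg from the +y end, along own +x (y = 18 to 40 mm), ending 45 mm from the long leg's axis. Origin: underside, below the middle of the long leg (grip there, across x); z up. Starts with own x within 70 degrees of the board's x.
- elbow_tip (a point): Centre of the open end of the elbow's short leg: at x = 45, y = 29, z = 11 mm in the elbow's frame.
- mouthpiece: Dull bronze mouthpiece standing stem up, 80 g: a flat round flange of 44 mm diameter and 8 mm thick with a 16 mm diameter stem rising from its centre, from 8 to 36 mm height. Origin: centre of the flange's underside; z along the stem.
- board: Fixed white recording board lying on the table, 250 mm (x) by 280 mm (y), its top 8 mm above the table. A black rail, 12 mm wide and 20 mm high above the table, runs along the whole back edge (own x from +113 to +125 mm), on the side away from the robot. Origin: centre of the underside; x points to the back, y to the left.
- plinth: Fixed grey square plinth on the board, 64 x 64 mm, 20 mm high, so that its top is 28 mm above the table. It stands 60 mm in front of the board's centre line and 85 mm left or right of the middle; the round pedestal has the other side. Origin: centre of its underside, on the board's top (8 mm above the table).
- pedestal: Fixed grey round pedestal on the board, 64 mm diameter, 20 mm high. Stays empty. It stands 170 mm from the square plinth, centre to centre. Origin: centre of its underside, on the board's top (8 mm above the table).
- jar: Amber glass jar with a white cap, 48 mm diameter, 65 mm high, standing on the table beyond the work. Bystander. Origin: centre of its underside.
- brush: Brush with wooden handle, 180 mm long, lying on the table at the left. Bystander. Origin: middle of its length, underside.
Not all that is in view belongs to the job. What is shaped like the elbow but red is not meant.

How it is judged:
By the outcome, as a careful person would: the job done as asked, in the order asked, and still so for the second after the job is handed in, with the robot touching nothing.
It also fails if it takes over 96 s, if anything falls off the work surface, if the arm or the gripper's body presses on something with over 40 N, if the wrist force passes 120 N, or if a joint passes its speed limit or range.

## Robot

A 6-joint arm with a two-finger parallel gripper is mounted at the origin on the work surface. World frame = base frame: x ahead of the robot, y to its left, z up, the work surface at z = 0. Lengths are in mm, angles in rad, forces in N, time in s.
With the tool pointing down it reaches from about 350 to 975 mm from the base axis. Payload 7.1 kg.
Tool frame: the origin (TCP) lies at the very end of the fingers, on their centre line; the grasp point (between the pads) lies 19 mm behind it; z points along the fingers, y is the direction in which the jaws open and shut (so a half turn about z gives the same grasp; the last joint's range is limited). The gripper opens to 88 mm and grips with 3 to 60 N. Pads are 20 mm wide; open, the fingers measure 115 mm over their backs; the gripper's body (75 mm by 178 mm) begins 61 mm behind the grasp point.
Start: joints at [-1.333, 0.423, 1.63, -0, 1.089, -0.019], TCP at [158.761, -604.483, 222.675] pointing down, gripper open.
Joint ranges: [-3, 3], [-0.9, 2.11], [0.09, 2.58], [-1.31, 4.45], [0.11, 2.69], [-2.54, 2.54]. Speed limits (rad/s): [2.39, 2.39, 3.01, 3.14, 3.14, 3.14].

## Interface

Orientations are given as a rotation vector (axis times angle).
In Python, from workcell import * gives the robot as it stands.
- The arm moves only by the tool play_rows, never from a script. Its argument "plan" is text: rows parted by semicolons, each of 7 numbers parted by spaces: the finger opening in cm, from 0 to 8.78, then the shift along the tool's x, y, z in cm, then the turn, a rotation vector about the tool's x, y, z in degrees. A call has 1 to 20 rows; each row shifts and turns the commanded pose from where the row before left it, along the tool's axes as they then stand; what a row does not reach is not made up. A row lasts 1/8 s, in which the tool goes at most 62.5 mm and 10.7 degrees, less where a joint would pass 70% of its speed; a pose out of reach is approached as far as the arm can. A call is refused whole if a number of a shift passes 6.25 or a number of a turn 10.7, either way. A call with a gripper value outside its range is refused whole. The fingers move at their own pace and stop on an object; the grip force is fixed at half the most. Time passes only in rows, so rows that do not move let the fingers close. It gives the time, the measured TCP pose, the force and the opening at its end, in the units of the state.
- get_obs(): the state, without advancing time (a new reading comes with each control period).
- get_image(name): name is "scene" or "top"; returns a dict with "pixels" (400x640x3 uint8, red, green, blue), "range_z" (400x640 float32, mm along the optical axis (not along the pixel's ray), 0 where there is no reading), "fx", "fy", "cx", "cy" (pixels), "eye" and "attitude" of the camera in the world. Camera axes: x right, y down, z forward; pixel columns grow to the right and rows downward; lengths in mm; the calibration is good to about 2 mm. A picture is of the moment at which its call begins.
- close_job(): hands the job in, once; it reports no verdict.
The state is a dict: "t": time; "qpos": joint angles; "qvel": joint speeds; "joint_torque": joint torques, N m; "ee_pos": TCP position; "orientation": TCP orientation; "ft_force": force on the tool from outside, world axes, zero at the start; "moment": the same for the moment, N m; "width": finger opening in mm.
Only numpy, scipy, OpenCV 4.12 (cv2) and the standard library are available. Lean on these libraries where they do the work, as an engineer would, in place of code of your own. Each camera call takes 0.05 s, during which the arm holds its last target. There are 200 camera calls.

## Working session

There is one attempt and no reset: what is moved stays moved. The work goes in short steps, Python scripts to look and compute and a tool call to move; the robot and the scene stay as the last step left them, time stands still between calls to the robot, and variables do not carry over. Pictures are saved under pics/ and viewed, about 12 in all and at most 16, crops included, and the job is handed in when it is done.

Besides the shell and the picture viewer there is one more tool, called after "Call:" as name(argument=value, ...), one argument or row to a line, values as JSON. play_rows: Moves the arm, as the interface text tells. Its arguments: {"type":"object","properties":{"plan":{"type":"string"}},"required":["plan"]}

```bash
mkdir -p pics; ls
cat > h.py <<'E'
from workcell import *
import numpy as np, cv2
from scipy.spatial.transform import Rotation as R
def cam(n):
    im=get_image(n); return im
def cloud(im):
    z=im["range_z"].astype(float); v,u=np.mgrid[0:z.shape[0],0:z.shape[1]]
    p=np.dstack([(u-im["cx"])/im["fx"]*z,(v-im["cy"])/im["fy"]*z,z])
    A=np.array(im["attitude"],float)
    M=A if A.shape==(3,3) else R.from_rotvec(A).as_matrix()
    w=p@M.T+np.array(im["eye"]); w[z==0]=np.nan
    return w
def save(im,n,crop=None,s=1):
    a=im["pixels"][:,:,::-1]
    if crop: a=a[crop[1]:crop[3],crop[0]:crop[2]]
    cv2.imwrite("pics/"+n,cv2.resize(a,None,fx=s,fy=s,interpolation=cv2.INTER_CUBIC))
E
python3 - <<'E'
from h import *
for n in("scene","top"):
    im=cam(n); save(im,n+"0.png"); print(n,im["eye"],im["attitude"],im["fx"],im["cx"],im["cy"])
    np.savez(n+"0.npz",w=cloud(im),px=im["pixels"])
print(get_obs())
E
```

```text
pics
scene [1242.32691812   91.10783462  836.68726907] [-1.69821624 -1.89942225  0.74449105] 401.98977586589075 318.7015101978614 199.16095962049275
top [ 379.6868964     9.72478629 1283.7471383 ] [-2.18629823  2.13292914 -0.15967341] 457.9630666508642 315.72443965898026 203.66718990811816
{'t': 0.1, 'qpos': array([-1.33300342e+00,  4.23774004e-01,  1.63061005e+00,  4.01281751e-05,
        1.08860635e+00, -1.90036447e-02]), 'qvel': array([-0.00030142, -0.00211643, -0.00268295,  0.00096331,  0.00134218,
       -0.00042219]), 'joint_torque': array([ 4.50469261e-04, -5.45612955e+01, -2.74324769e+01,  6.44074380e-02,
        1.87794724e-02, -1.63532923e-05]), 'ee_pos': array([ 158.65352281, -604.00372285,  221.97483504]), 'orientation': array([-3.11435381e+00, -4.02060233e-01,  1.84132868e-04]), 'ft_force': array([-0.4334608 ,  0.37007296,  0.01157029]), 'moment': array([ 0.00616571,  0.03602784, -0.00934162]), 'width': 87.84350916826563}
```

View pics/top0.png

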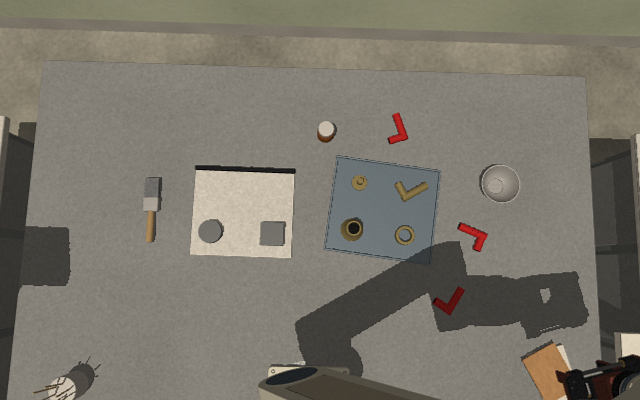

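View pics/scene0.png

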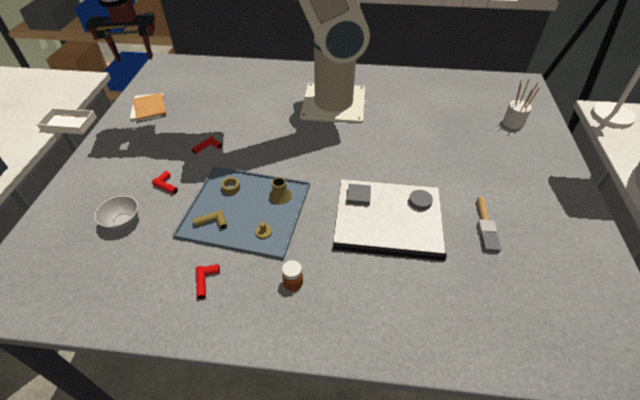

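The top view shows the tray with the mouthpiece at (360,183), bronze elbow (411,189), bell (352,229) and collar (404,235). The three red L-shapes at (398,129), (473,236) and (449,300) are decoys. The square plinth is at (272,233), the round pedestal at (209,231) and the rail along row 169. The elbow meant is the bronze one in the tray; I'll confirm it in a crop.

Run:
```python
from h import *
for n in("top","scene"):
    d=np.load(n+"0.npz"); w=d["w"]; px=d["px"]
    hsv=cv2.cvtColor(px,cv2.COLOR_RGB2HSV)
    H,S,V=[hsv[...,i].astype(int) for i in range(3)]
    print(n,"table z", np.nanmedian(w[300:340,100:250,2]) if n=="top" else np.nanmedian(w[300:330,350:450,2]))
    m=(H>14)&(H<35)&(S>70)&(w[...,2]<90)
    m=m.astype(np.uint8)
    k,l,st,c=cv2.connectedComponentsWithStats(m)
    for i in range(1,k):
        if st[i,4]<40: continue
        p=w[l==i]; z=p[:,2]; zt=np.nanpercentile(z,97)
        t=p[z>zt-4]
        print(c[i].round(),st[i,4],"ztop %.1f"%zt,"mean",np.nanmean(p,0).round(1),"top mean",t.mean(0).round(1),"ext",np.ptp(t,axis=0).round(1))
    # board: white
    b=((S<40)&(V>150)&(abs(w[...,2]-8)<5)&(w[...,0]>200)&(w[...,0]<750)).astype(np.uint8)
    k,l,st,c=cv2.connectedComponentsWithStats(b); i=1+np.argmax(st[1:,4])
    q=w[l==i][:,:2].astype(np.float32); print("board",cv2.minAreaRect(q),np.nanmedian(w[l==i][:,2]))
    bc=np.array(cv2.minAreaRect(q)[0])
    near=np.hypot(w[...,0]-bc[0],w[...,1]-bc[1])<200
    g=(near&(w[...,2]>24)&(w[...,2]<33)&(V>50)).astype(np.uint8)
    k,l,st,c=cv2.connectedComponentsWithStats(g)
    for i in range(1,k):
        if st[i,4]>50: q=w[l==i]; print("ped",c[i].round(),st[i,4],np.nanmean(q,0).round(1),cv2.minAreaRect(q[:,:2].astype(np.float32)))
    r=(near&(V<45)&(w[...,2]>14)&(w[...,2]<25))
    q=w[r]; print("rail",r.sum(),q.mean(0).round(1),cv2.minAreaRect(q[:,:2].astype(np.float32)))
    im={"pixels":px}
    save(im,n+"c.png",(315,145,455,275) if n=="top" else (170,160,320,290),5 if n=="top" else 4)
```

```text
top table z 0.8188289689687736
[359. 182.] 182 ztop 44.2 mean [ 612.9 -127.6   18.1] top mean [ 613.4 -127.2   43.2] ext [11.2 11.2  6.6]
[410. 190.] 295 ztop 31.6 mean [ 592.2 -269.5   25.1] top mean [ 592.8 -266.    29.5] ext [43.9 81.6  6.9]
[150. 226.] 227 ztop 23.4 mean [474.2 448.4  17.6] top mean [472.7 449.7  21.1] ext [82.9 17.3  6.3]
[351. 230.] 309 ztop 64.9 mean [ 476.9 -105.2   32.3] top mean [ 482.5 -105.6   63.4] ext [37.8 37.8  6.9]
[404. 235.] 169 ztop 34.2 mean [ 467.1 -253.3   27.4] top mean [ 468.9 -253.9   32.3] ext [49.8 46.9  9.1]
[547. 371.] 1432 ztop 23.2 mean [ 112.2 -637.2   18.3] top mean [ 112.3 -636.7   20.9] ext [144.7 117.2   6.4]
board ((517.8766479492188, 197.50430297851562), (279.4954528808594, 237.6580047607422), 89.27906799316406) 8.522258130361251
ped [209. 231.] 398 [464.7 282.2  28.6] ((464.5818176269531, 281.5593566894531), (60.53684616088867, 62.64828872680664), 1.554792881011963)
ped [271. 233.] 485 [463.1 112.3  28.6] ((462.06732177734375, 112.15956115722656), (63.3247184753418, 63.45462417602539), 1.2808113098144531)
rail 373 [639.9 191.5 
[... 1420 characters left out ...]
70.2   23.1] top mean [ 595.8 -269.1   25.9] ext [50.7 88.7  6. ]
[263. 230.] 191 ztop 41.5 mean [ 618.7 -126.3   18.5] top mean [ 615.8 -127.7   40.5] ext [15.5 12.9  4.7]
board ((513.6185302734375, 197.4693145751953), (282.0471496582031, 232.74411010742188), 89.3723373413086) 7.891453521335563
ped [359. 193.] 399 [465.9 112.   27.7] ((464.87652587890625, 111.99876403808594), (63.7318229675293, 66.92058563232422), 89.79141235351562)
ped [421. 198.] 324 [467.8 281.8  27.9] ((466.5531311035156, 282.0670471191406), (61.6108512878418, 64.32958984375), 69.81848907470703)
rail 463 [645.5 197.4  19.1] ((566.6485595703125, 196.185791015625), (274.0203857421875, 171.2516632080078), 89.7498550415039)
```

View pics/topc.png

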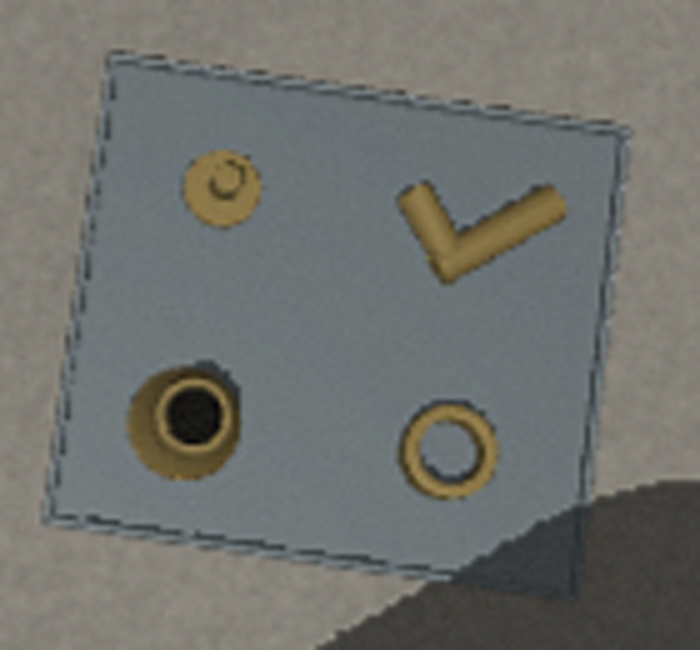

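The crop shows the bronze elbow (corner near pixel (405,201), short leg end near (398,184)) lying in the tray. It is the only L-shape that isn't red, so it's the one meant. Next I fit its pose and work out the first move.

```bash
cat >> h.py <<'E'
def go(x,y,z,psi,ob=None):
    """tool at (x,y,z) pointing down with heading psi (deg): print shift in tool axes (cm) at the present attitude and turn"""
    o=ob or get_obs(); M=R.from_rotvec(o["orientation"]).as_matrix()
    d=M.T@(np.array([x,y,z])-o["ee_pos"])/10
    now=np.degrees(np.arctan2(M[1,0],M[0,0])); t=(now-psi+180)%360-180
    print("t %.2f pos %s psi %.1f tilt %.2f F %s w %.1f"%(o["t"],o["ee_pos"].round(1),now,np.degrees(np.arccos(-M[2,2])),o["ft_force"].round(1),o["width"]))
    p=np.radians(psi); Mt=np.array([[np.cos(p),np.sin(p),0],[np.sin(p),-np.cos(p),0],[0,0,-1.]])
    print("  shift now-axes cm",d.round(2),"turn z deg %.1f"%t,"| shift in final axes cm",(Mt.T@(np.array([x,y,z])-o["ee_pos"])/10).round(2))
E
cat > elb.py <<'E'
from h import *
from scipy.optimize import differential_evolution
def fit(p,guess=(595,-268,30),r=25,ra=45,zoff=0):
    G=2.0
    def sd(q): # inside L?
        return ((abs(q[:,0])<11)&(abs(q[:,1])<40))|((q[:,0]>0)&(q[:,0]<45)&(q[:,1]>18)&(q[:,1]<40))
    x0,y0=p.min(0)-30; x1,y1=p.max(0)+30
    gx,gy=np.mgrid[x0:x1:G,y0:y1:G]; g=np.c_[gx.ravel(),gy.ravel()]
    from scipy.spatial import cKDTree
    occ=cKDTree(p).query(g)[0]<1.6
    def cost(v):
        a=np.radians(v[2]); c,s=np.cos(a),np.sin(a); d=g-v[:2]
        i=sd(d@np.array([[c,-s],[s,c]])); return -(i&occ).sum()/(i|occ).sum()
    b=[(guess[0]-r,guess[0]+r),(guess[1]-r,guess[1]+r),(guess[2]-ra,guess[2]+ra)]
    o=differential_evolution(cost,b,seed=1,maxiter=120); return o.x.round(1),round(-o.fun,3)
def elbow_pts(w,px,zmin,ref,r=75):
    hsv=cv2.cvtColor(px,cv2.COLOR_RGB2HSV); H,S=hsv[...,0],hsv[...,1]
    m=(H>14)&(H<35)&(S>70)&(w[...,2]>zmin)&(w[...,2]<60)&(np.hypot(w[...,0]-ref[0],w[...,1]-ref[1])<r)
    return w[m][:,:2]
if __name__=="__main__":
    for n in("top","scene"):
        d=np.load(n+"0.npz"); print(n,fit(elbow_pts(d["w"],d["px"],14,(595,-268))))
E
python3 - <<'E'
import runpy; runpy.run_path("elb.py",run_name="__main__")
from h import *
go(469.5,-253.8,120,90)
E
```

```text
top (array([ 590.5, -281.7,   31. ]), np.float64(0.763))
scene (array([ 594.4, -279.7,   29.5]), np.float64(0.653))
t 0.10 pos [ 158.7 -604.   222. ] psi 14.7 tilt 0.08 F [-0.4  0.4  0. ] w 87.8
  shift now-axes cm [ 38.96 -25.96  10.24] turn z deg -75.3 | shift in final axes cm [35.02 31.08 10.2 ]
```

Call:
play_rows(
  plan="7 3.9 -2.6 0.7 0 0 0;7 3.9 -2.6 0.7 0 0 0;7 3.9 -2.6 0.7 0 0 0;7 3.9 -2.6 0.7 0 0 0;7 3.9 -2.6 0.7 0 0 0;7 3.9 -2.6 0.7 0 0 0;7 3.9 -2.6 0.7 0 0 0;7 3.9 -2.6 0.7 0 0 0;7 3.9 -2.6 0.7 0 0 0;7 3.9 -2.6 0.7 0 0 0;7 0 0 0 0 0 -9.4;7 0 0 0 0 0 -9.4;7 0 0 0 0 0 -9.4;7 0 0 0 0 0 -9.4;7 0 0 0 0 0 -9.4;7 0 0 0 0 0 -9.4;7 0 0 0 0 0 -9.4;7 0 0 0 0 0 -9.4;7 0 0 0 0 0 0;7 0 0 0 0 0 0",
)

```text
t: 2.6
ee_pos: [469.8, -253.9, 152.5]
orientation: [-2.226, -2.216, 0.0]
ft_force: [-0.5, 0.5, -0.2]
width: 69.9
```

Run:
```python
from h import *
go(469.5,-253.8,9,90)
for n in("top","scene"):
    im=cam(n); np.savez(n+"1.npz",w=cloud(im),px=im["pixels"]); save(im,n+"1.png")
    w=cloud(im); m=(w[...,2]>60)&(abs(w[...,0]-469)<110)&(abs(w[...,1]+254)<110)
    q=w[m]; print(n,m.sum(),np.nanmin(q[:,2]).round(1))
a=cv2.imread("pics/top1.png")[150:300,310:510]; b=cv2.imread("pics/scene1.png")[100:260,160:330]
cv2.imwrite("pics/m1.png",np.hstack([cv2.resize(a,(400,300)),cv2.resize(b,(319,300))]))
```

```text
t 2.60 pos [ 469.8 -253.9  152.5] psi 89.7 tilt 0.02 F [-0.5  0.5 -0.2] w 69.9
  shift now-axes cm [ 1.000e-02 -3.000e-02  1.435e+01] turn z deg -0.3 | shift in final axes cm [ 1.000e-02 -3.000e-02  1.435e+01]
top 7405 159.4
scene 7737 152.0
```

View pics/m1.png

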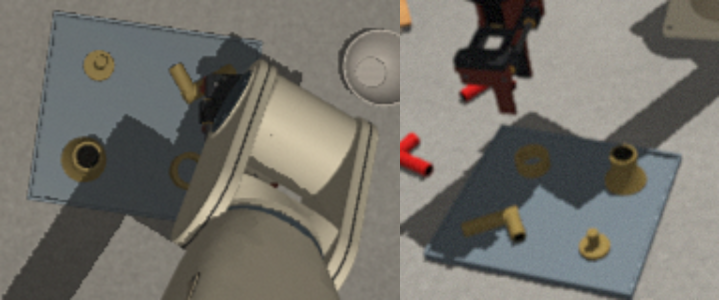

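The picture shows the gripper directly over the collar, open and clear of it. Now I go down and grip.

Call:
play_rows(
  plan="7 0 0 5 0 0 0;7 0 0 4 0 0 0;7 0 0 3 0 0 0;7 0 0 1.5 0 0 0;7 0 0 0.8 0 0 0;7 0 0 0 0 0 0;7 0 0 0 0 0 0;4.5 0 0 0 0 0 0;4.5 0 0 0 0 0 0;4.5 0 0 0 0 0 0;4.5 0 0 0 0 0 0;4.5 0 0 0 0 0 0;4.5 0 0 0 0 0 0",
)

```text
t: 4.32
ee_pos: [469.8, -254.0, 10.1]
orientation: [-2.223, -2.22, 0.0]
ft_force: [-2.3, -0.3, 5.8]
width: 50.7
```

Call:
play_rows(
  plan="4.5 0 0 -2 0 0 0;4.5 0 0 -4 0 0 0;4.5 0 0 -4 0 0 0;4.5 4.5 0 0 0 0 0;4.5 4.5 0 0 0 0 0;4.5 4.5 0 0 0 0 0;4.5 4.5 0 0 0 0 0;4.5 4.5 0 0 0 0 0;4.5 4.5 0 0 0 0 0;4.5 4.5 0 0 0 0 0;4.5 3.5 -0.5 0 0 0 0;4.5 1.6 0 0 0 0 0;4.5 0 0 0 0 0 0;4.5 0 0 0 0 0 0",
)

```text
t: 6.08
ee_pos: [465.6, 111.2, 109.6]
orientation: [2.224, 2.219, -0.0]
ft_force: [0.9, -0.1, -1.1]
width: 50.6
```

Run:
```python
from h import *
go(464.4,112.1,33,90)
for n in("top","scene"):
    im=cam(n); w=cloud(im); save(im,n+"2.png")
b=cv2.imread("pics/scene2.png")[100:260,300:470]
cv2.imwrite("pics/m2.png",cv2.resize(b,None,fx=3,fy=3))
```

```text
t 6.08 pos [465.6 111.2 109.6] psi 89.9 tilt 0.01 F [ 0.9 -0.1 -1.1] w 50.6
  shift now-axes cm [ 0.09 -0.12  7.66] turn z deg -0.1 | shift in final axes cm [ 0.09 -0.12  7.66]
```

View pics/m2.png

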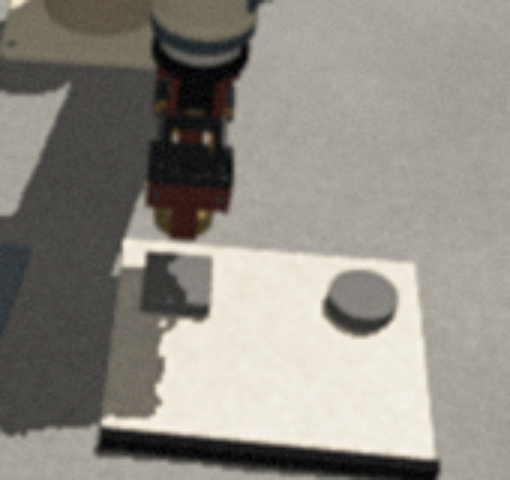

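The picture shows the collar held between the fingers, above the plinth.

Call:
play_rows(
  plan="4.5 0.1 -0.1 3 0 0 0;4.5 0 0 3 0 0 0;4.5 0 0 1 0 0 0;4.5 0 0 0.4 0 0 0;4.5 0 0 0.2 0 0 0;4.5 0 0 0 0 0 0;4.5 0 0 0 0 0 0",
)

```text
t: 7.05
ee_pos: [464.9, 113.2, 34.3]
orientation: [2.223, 2.219, 0.001]
ft_force: [-0.2, -0.7, -1.5]
width: 50.5
```

Call:
play_rows(
  plan="4.5 -0.1 -0.05 0.1 0 0 0;4.5 0 0 0 0 0 0;4.5 0 0 0 0 0 0;5.8 0 0 0 0 0 0;7 0 0 0 0 0 0;7 0 0 0 0 0 0;7 0 0 0 0 0 0;7 0 0 -2 0 0 0;7 0 0 -4 0 0 0;7 0 0 -4 0 0 0;7 -6 0 0 0 0 0;7 -6 0 0 0 0 0;7 -6 0 0 0 0 0;7 -4 2 0 0 0 0;7 0 0 0 0 0 0;7 0 0 0 0 0 0",
)

```text
t: 9.05
ee_pos: [482.9, -107.5, 132.3]
orientation: [-2.223, -2.218, 0.001]
ft_force: [0.5, 0.3, 0.1]
width: 70.2
```

Run:
```python
from h import *
go(483.5,-106.7,31,90)
for n in("top","scene"):
    im=cam(n); w=cloud(im); save(im,n+"3.png")
    hsv=cv2.cvtColor(im["pixels"],cv2.COLOR_RGB2HSV)
    m=(hsv[...,0]>14)&(hsv[...,0]<35)&(hsv[...,1]>60)&(w[...,2]>35)&(w[...,2]<75)&(w[...,1]>60)&(w[...,1]<170)&(w[...,0]<530)
    t=w[m]; zt=np.percentile(t[:,2],95); t=t[t[:,2]>zt-4]
    print(n,len(t),zt.round(1),cv2.minEnclosingCircle(t[:,:2].astype(np.float32)),t.mean(0).round(1))
    g=(abs(w[...,2]-28)<4)&(abs(w[...,0]-464)<50)&(abs(w[...,1]-112)<50); q=w[g][:,:2].astype(np.float32); print("plinth",cv2.minAreaRect(q))
a=cv2.imread("pics/top3.png")[190:280,180:310]; b=cv2.imread("pics/scene3.png")[160:270,320:460]
cv2.imwrite("pics/m3.png",np.hstack([cv2.resize(a,(390,270)),cv2.resize(b,(344,270))]))
```

```text
t 9.05 pos [ 482.9 -107.5  132.3] psi 89.9 tilt 0.08 F [0.5 0.3 0.1] w 70.2
  shift now-axes cm [ 0.08  0.08 10.13] turn z deg -0.1 | shift in final axes cm [ 0.08  0.06 10.13]
top 73 56.5 ((465.3990173339844, 112.47938537597656), 25.692123413085938) [467.5 111.2  54.3]
plinth ((462.03466796875, 112.16218566894531), (63.27489471435547, 63.49768829345703), 1.3238831758499146)
scene 81 55.3 ((257.167236328125, 89.52737426757812), 237.06814575195312) [398.2 102.4  54.4]
plinth ((465.09503173828125, 111.94023895263672), (66.17008209228516, 63.7650032043457), 0.6778643727302551)
```

View pics/m3.png

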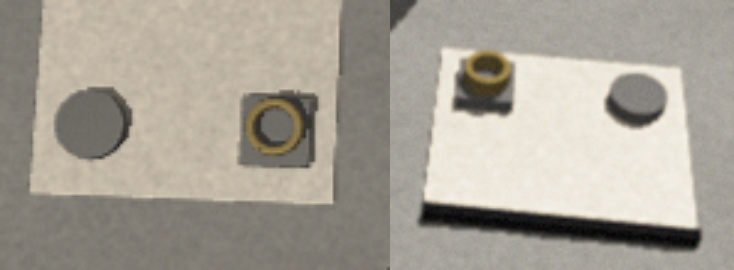

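```bash
cat >> h.py <<'E'
def ontoz(im,uv,z):
    A=np.array(im["attitude"],float); M=A if A.shape==(3,3) else R.from_rotvec(A).as_matrix()
    uv=np.asarray(uv,float); r=np.c_[(uv[:,0]-im["cx"])/im["fx"],(uv[:,1]-im["cy"])/im["fy"],np.ones(len(uv))]@M.T
    e=np.array(im["eye"]); return (e+r*((z-e[2])/r[:,2])[:,None])[:,:2]
def rings(im,z0,z1,rad,ctr,reach=80):
    """fit vertical cylinder z0..z1 silhouette of bronze near ctr: shift maximizing IoU of the pixel mask"""
    w=cloud(im); hsv=cv2.cvtColor(im["pixels"],cv2.COLOR_RGB2HSV)
    return ((hsv[...,0]>13)&(hsv[...,0]<35)&(hsv[...,1]>60)&(np.hypot(w[...,0]-ctr[0],w[...,1]-ctr[1])<reach))
def project(im,P):
    A=np.array(im["attitude"],float); M=A if A.shape==(3,3) else R.from_rotvec(A).as_matrix()
    c=(np.asarray(P,float)-np.array(im["eye"]))@M
    return np.c_[im["fx"]*c[:,0]/c[:,2]+im["cx"],im["fy"]*c[:,1]/c[:,2]+im["cy"]]
def silfit(im,mask,shape,x0):
    """shape: list of convex point sets (own frame, mm); fit (x,y) by IoU of 4x supersampled silhouettes"""
    from scipy.optimize import minimize
    S=4; v,u=np.where(mask); u0,v0=u.min()-8,v.min()-8; W,H=(u.max()-u0+8),(v.max()-v0+8)
    mk=cv2.resize(mask[v0:v0+H,u0:u0+W].astype(np.uint8),None,fx=S,fy=S,interpolation=cv2.INTER_NEAREST)
    def cost(p):
        a=np.zeros_like(mk)
        for s in shape:
            q=(project(im,s+np.array([p[0],p[1],0]))-[u0-.5,v0-.5])*S-.5
            cv2.fillConvexPoly(a,cv2.convexHull(np.round(q*16).astype(np.int32)),1,shift=4)
        return -(a&mk).sum()/(a|mk).sum()
    b=min((minimize(cost,np.array(x0)+d,method="Nelder-Mead",options=dict(initial_simplex=np.array(x0)+d+np.array([[0,0],[3,0],[0,3]]))) for d in np.array([[0,0],[-2,1],[2,-1]])),key=lambda o:o.fun)
    return b.x.round(2),round(-b.fun,3)
def cyl(r,z0,z1,r1=None):
    a=np.linspace(0,2*np.pi,60)[:-1]; r1=r if r1 is None else r1
    return np.r_[np.c_[r*np.cos(a),r*np.sin(a),0*a+z0],np.c_[r1*np.cos(a),r1*np.sin(a),0*a+z1]]
def box(h,z0,z1,yaw=-.6):
    c,s=np.cos(np.radians(yaw)),np.sin(np.radians(yaw))
    return np.array([[c*i-s*j,s*i+c*j,k] for i in(-h,h) for j in(-h,h) for k in(z0,z1)])
E
cat > chk.py <<'E'
from h import *
for n in("top","scene"):
    im=cam(n); w=cloud(im); hsv=cv2.cvtColor(im["pixels"],cv2.COLOR_RGB2HSV)
    br=(hsv[...,0]>13)&(hsv[...,0]<35)&(hsv[...,1]>60)
    near=lambda x,y,r:np.hypot(w[...,0]-x,w[...,1]-y)<r
    def full(m): # fill holes
        c,_=cv2.findContours(m.astype(np.uint8),cv2.RETR_EXTERNAL,cv2.CHAIN_APPROX_NONE); o=np.zeros(m.shape,np.uint8)
        cv2.drawContours(o,[max(c,key=cv2.contourArea)],-1,1,-1); return o>0
    mc=full(br&near(464,112,60)); print(n,"collar",silfit(im,mc,[cyl(26,28,52)],(464,112)))
    mp=full(near(464,112,60)&(w[...,2]>14)|mc)
    print(" plinth",silfit(im,mp,[box(32,8,28),cyl(26,28,52)],(464,112)))
    m=full(near(466,282,50)&(w[...,2]>14)); print(" pedestal",silfit(im,m,[cyl(32,8,28)],(466,282)))
    if 'bell' in __import__('sys').argv:
        m=full(br&near(465,197,60)); print(" bell",silfit(im,m,[cyl(32,8,30,20),cyl(20,30,64)],(465,197)))
E
python3 - <<'E'
import runpy; runpy.run_path("chk.py")
from h import *
from h import cyl
for n in("top","scene"):
    im=cam(n); d=np.load(n+"0.npz"); im["pixels"]=d["px"]; w=d["w"]; hsv=cv2.cvtColor(d["px"],cv2.COLOR_RGB2HSV)
    m=(hsv[...,0]>13)&(hsv[...,0]<35)&(hsv[...,1]>60)
    def full(m):
        c,_=cv2.findContours(m.astype(np.uint8),cv2.RETR_EXTERNAL,cv2.CHAIN_APPROX_NONE); o=np.zeros(m.shape,np.uint8)
        cv2.drawContours(o,[max(c,key=cv2.contourArea)],-1,1,-1); return o>0
    k=lambda x,y:full(m&(np.hypot(w[...,0]-x,w[...,1]-y)<60))
    print(n,"collar0",silfit(im,k(469,-254),[cyl(26,5,29)],(469,-254)),"bell0",silfit(im,k(483,-106),[cyl(32,5,27,20),cyl(20,27,61)],(483,-106)),"mouth0",silfit(im,k(614,-127),[cyl(22,5,13),cyl(8,13,41)],(614,-127)))
E
```

```text
top collar (array([423.  , 143.75]), np.float64(-0.0))
 plinth (array([484.19, 135.76]), np.float64(-1320548648701377.8))
 pedestal (array([490.94, 313.53]), np.float64(-1545989278721886.5))
scene collar (array([471.12, 169.38]), np.float64(-0.0))
 plinth (array([488.69, 132.67]), np.float64(-1414085402354124.0))
 pedestal (array([496.79, 300.91]), np.float64(-1769641603387332.0))
top collar0 (array([ 526.38, -246.88]), np.float64(-0.0)) bell0 (array([504.85, -79.11]), np.float64(-1719655455738748.0)) mouth0 (array([630.5, -86.5]), np.float64(-0.0))
scene collar0 (array([ 474.12, -195.62]), np.float64(-0.0)) bell0 (array([ 510.28, -130.82]), np.float64(-1582732224256503.5)) mouth0 (array([637.77, -87.58]), np.float64(-0.0))h.py:47: RuntimeWarning: overflow encountered in scalar negative
  return -(a&mk).sum()/(a|mk).sum()
```

Unsigned-negation bug; I'll fix it and rerun.

```bash
sed -i 's|return -(a&mk).sum()/(a|mk).sum()|XX|; s|return -(a&mk).sum()/(a.mk).sum()|return -float((a\&mk).sum())/float((a\|mk).sum())|' h.py; grep -n "a&mk" h.py
cat > chk0.py <<'E'
from h import *
from h import cyl
for n in("top","scene"):
    im=cam(n); d=np.load(n+"0.npz"); im["pixels"]=d["px"]; w=d["w"]; hsv=cv2.cvtColor(d["px"],cv2.COLOR_RGB2HSV)
    m=(hsv[...,0]>13)&(hsv[...,0]<35)&(hsv[...,1]>60)
    def full(m):
        c,_=cv2.findContours(m.astype(np.uint8),cv2.RETR_EXTERNAL,cv2.CHAIN_APPROX_NONE); o=np.zeros(m.shape,np.uint8)
        cv2.drawContours(o,[max(c,key=cv2.contourArea)],-1,1,-1); return o>0
    k=lambda x,y:full(m&(np.hypot(w[...,0]-x,w[...,1]-y)<60))
    print(n,"collar0",silfit(im,k(469,-254),[cyl(26,5,29)],(469,-254)),"bell0",silfit(im,k(483,-106),[cyl(32,5,27,20),cyl(20,27,61)],(483,-106)),"mouth0",silfit(im,k(614,-127),[cyl(22,5,13),cyl(8,13,41)],(614,-127)))
E
python3 chk.py; python3 chk0.py
```

```text
47:        return -(a&mk).sum()/(a|mk).sum()
top collar (array([471.12, 169.38]), np.float64(-0.0))
 plinth (array([484.19, 135.76]), np.float64(-1323580689797628.5))
 pedestal (array([492.37, 310.26]), np.float64(-1571540643526116.0))
scene collar (array([471.12, 169.38]), np.float64(-0.0))
 plinth (array([484.85, 133.14]), np.float64(-1447257498329636.5))
 pedestal (array([491.14, 302.68]), np.float64(-1821900649255264.2))
top collar0 (array([ 526.38, -246.88]), np.float64(-0.0)) bell0 (array([504.85, -79.11]), np.float64(-1719655455738748.0)) mouth0 (array([630.5, -86.5]), np.float64(-0.0))
scene collar0 (array([ 474.12, -195.62]), np.float64(-0.0)) bell0 (array([ 510.28, -130.82]), np.float64(-1582732224256503.5)) mouth0 (array([637.77, -87.58]), np.float64(-0.0))sed: -e expression #1, char 37: unknown option to 's'
h.py:47: RuntimeWarning: overflow encountered in scalar negative
  return -(a&mk).sum()/(a|mk).sum()
h.py:47: RuntimeWarning: overflow encountered in scalar negative
  return -(a&mk).sum()/(a|mk).sum()
```

```bash
sed -i '47s/-(a&mk).sum()/-1.0*(a\&mk).sum()/' h.py; sed -n 47p h.py; python3 chk.py; python3 chk0.py
```

```text
return -1.0*(a&mk).sum()/(a|mk).sum()
top collar (array([465.33, 112.02]), np.float64(0.938))
 plinth (array([462.92, 112.53]), np.float64(0.949))
 pedestal (array([465.36, 283.06]), np.float64(0.935))
scene collar (array([465.64, 112.05]), np.float64(0.923))
 plinth (array([460.32, 112.12]), np.float64(0.879))
 pedestal (array([462.94, 282.65]), np.float64(0.876))
top collar0 (array([ 467.37, -254.87]), np.float64(0.917)) bell0 (array([ 480.54, -109.58]), np.float64(0.944)) mouth0 (array([ 614.3, -128.7]), np.float64(0.907))
scene collar0 (array([ 466.46, -254.67]), np.float64(0.888)) bell0 (array([ 478.95, -108.97]), np.float64(0.917)) mouth0 (array([ 612.6, -129. ]), np.float64(0.878))
```

```bash
sed -i 's/box(32,8,28),cyl(26,28,52)\]/box(32,15,28)]/; s/cyl(32,8,28)/cyl(32,15,28)/; s/mp=full(near(464,112,60)&(w\[...,2\]>14)|mc)/mp=full(near(464,112,60)\&(w[...,2]>15)\&(w[...,2]<31)|(mc\&near(464,112,28)))/; s/>14)); print(" ped/>15)); print(" ped/' chk.py
python3 - <<'E'
import numpy as np
from h import *
from h import cyl,box
f=lambda p:p
def full(m):
    c,_=cv2.findContours(m.astype(np.uint8),cv2.RETR_EXTERNAL,cv2.CHAIN_APPROX_NONE); o=np.zeros(m.shape,np.uint8)
    cv2.drawContours(o,[max(c,key=cv2.contourArea)],-1,1,-1); return o>0
for n in("top","scene"):  # plinth, bare, from the first pictures
    im=cam(n); d=np.load(n+"0.npz"); w=d["w"]; im["pixels"]=d["px"]
    for z0 in (12,15,18):
        k=lambda x,y:full((np.hypot(w[...,0]-x,w[...,1]-y)<60)&(w[...,2]>z0))
        print(n,z0,silfit(im,k(464,112),[box(32,z0,28)],(464,112)),silfit(im,k(466,282),[cyl(32,z0,28)],(466,282)))
E
```

```text
top 12 (array([462.75, 112.57]), np.float64(0.941)) (array([464.72, 282.39]), np.float64(0.949))
top 15 (array([462.83, 112.53]), np.float64(0.953)) (array([465.  , 282.39]), np.float64(0.957))
top 18 (array([462.96, 112.52]), np.float64(0.955)) (array([465.16, 282.65]), np.float64(0.955))
scene 12 (array([463.66, 112.13]), np.float64(0.944)) (array([466.56, 281.83]), np.float64(0.939))
scene 15 (array([463.32, 111.91]), np.float64(0.94)) (array([465.98, 281.74]), np.float64(0.942))
scene 18 (array([463.44, 111.84]), np.float64(0.938)) (array([465.61, 281.93]), np.float64(0.935))
```

The collar sits about 2.3 mm too far back relative to the plinth (both cameras agree: 465.5 against 463.1). I'll regrasp it and nudge it.

Call:
play_rows(
  plan="7 5.5 -1 0 0 0 0;7 5.5 -0.8 0 0 0 0;7 5.5 0 0 0 0 0;7 5.4 0 0 0 0 0;7 0 0 3 0 0 0;7 0 0 3.5 0 0 0;7 0 0 2 0 0 0;7 0 0 0.9 0 0 0;7 0 0 0.4 0 0 0;7 0 0 0 0 0 0;4.5 0 0 0 0 0 0;4.5 0 0 0 0 0 0;4.5 0 0 0 0 0 0;4.5 0 0 0 0 0 0;4.5 0 0 0 0 0 0",
)

```text
t: 11.72
ee_pos: [466.0, 111.1, 35.1]
orientation: [2.223, 2.22, 0.0]
ft_force: [-2.0, 0.2, 6.7]
width: 50.1
```

Call:
play_rows(
  plan="4.5 0 0 -0.3 0 0 0;4.5 0 0 -0.3 0 0 0;4.5 0 0 0 0 0 0;4.5 0 0 0 0 0 0",
)

```text
t: 12.22
ee_pos: [465.9, 111.1, 40.6]
orientation: [-2.223, -2.22, 0.0]
ft_force: [-0.1, -0.0, -1.6]
width: 50.4
```

Run:
```python
from h import *
for i in range(3):
    go(463.1,112.2,34,90); cam("top")
```

```text
t 12.22 pos [465.9 111.1  40.6] psi 89.9 tilt 0.00 F [-0.1 -0.  -1.6] w 50.4
  shift now-axes cm [ 0.11 -0.29  0.66] turn z deg -0.1 | shift in final axes cm [ 0.11 -0.28  0.66]
t 12.28 pos [465.9 111.   40.6] psi 89.9 tilt 0.01 F [-0.  -0.5 -1.2] w 50.3
  shift now-axes cm [ 0.12 -0.28  0.66] turn z deg -0.1 | shift in final axes cm [ 0.12 -0.28  0.66]
t 12.32 pos [465.9 111.   40.6] psi 89.9 tilt 0.01 F [-0.1 -0.  -1.4] w 50.5
  shift now-axes cm [ 0.12 -0.28  0.66] turn z deg -0.1 | shift in final axes cm [ 0.12 -0.28  0.66]
```

Call:
play_rows(
  plan="4.5 0 -0.36 0 0 0 0;4.5 0 0 0.3 0 0 0;4.5 0 0 0.2 0 0 0;4.5 0 0 0 0 0 0;4.5 0 0 0 0 0 0;5.8 0 0 0 0 0 0;7 0 0 0 0 0 0;7 0 0 0 0 0 0;7 0 0 -2 0 0 0;7 0 0 -4 0 0 0;7 0 0 -4 0 0 0;7 -6 1 0 0 0 0;7 -6 1 0 0 0 0;7 -6 0 0 0 0 0;7 -3.9 0 0 0 0 0;7 0 0 0 0 0 0;7 0 0 0 0 0 0",
)

```text
t: 14.5
ee_pos: [481.8, -107.5, 135.6]
orientation: [-2.223, -2.219, 0.0]
ft_force: [-0.3, 1.2, -0.0]
width: 70.1
```

```bash
python3 chk.py
python3 - <<'E'
from h import *
go(482,-107.5,31,90)
im=cam("top"); im0=np.load("top0.npz")
print("bell neck top by ray", ontoz(im,[(353.8,228)],61), "base", ontoz(im,[(352,229.6)],5))
E
```

```text
top collar (array([463.58, 112.01]), np.float64(0.949))
 plinth (array([462.78, 112.52]), np.float64(0.926))
 pedestal (array([464.98, 282.74]), np.float64(0.956))
scene collar (array([462.86, 111.91]), np.float64(0.91))
 plinth (array([461.84, 112.05]), np.float64(0.87))
 pedestal (array([465.89, 281.76]), np.float64(0.937))
t 14.60 pos [ 481.9 -106.8  135.6] psi 90.0 tilt 0.03 F [-0.3 -0.4 -0.9] w 70.0
  shift now-axes cm [-0.07  0.02 10.46] turn z deg -0.0 | shift in final axes cm [-7.000e-02  1.000e-02  1.046e+01]
bell neck top by ray [[ 479.85786103 -110.33438912]] base [[ 479.83210071 -110.84356908]]
```

Call:
play_rows(
  plan="7 -0.22 -0.15 3 0 0 0;7 0 0 3.5 0 0 0;7 0 0 2.2 0 0 0;7 0 0 1.2 0 0 0;7 0 0 0.45 0 0 0;7 0 0 0 0 0 0;7 0 0 0 0 0 0;3.3 0 0 0 0 0 0;3.3 0 0 0 0 0 0;3.3 0 0 0 0 0 0;3.3 0 0 0 0 0 0;3.3 0 0 0 0 0 0;3.3 0 0 0 0 0 0;3.3 0 0 0 0 0 0",
)

```text
t: 16.4
ee_pos: [480.5, -110.2, 32.3]
orientation: [-2.223, -2.22, 0.0]
ft_force: [-1.8, -1.2, 4.4]
width: 39.7
```

Call:
play_rows(
  plan="3.3 0 0 -2 0 0 0;3.3 0 0 -4 0 0 0;3.3 0 0 -3 0 0 0;3.3 4.5 0 0 0 0 0;3.3 4.5 0 0 0 0 0;3.3 4.5 0 0 0 0 0;3.3 4.5 0 0 0 0 0;3.3 4.5 -1 0 0 0 0;3.3 4.5 -0.7 0 0 0 0;3.3 2.7 0 0 0 0 0;3.3 1 0 0 0 0 0;3.3 0 0 0 0 0 0;3.3 0 0 0 0 0 0;3.3 0 0 0 0 0 0",
)

```text
t: 18.15
ee_pos: [464.1, 195.9, 122.1]
orientation: [-2.225, -2.218, 0.0]
ft_force: [-0.9, 0.2, -1.0]
width: 39.5
```

Run:
```python
from h import *
go(463.2,196.5,35.5,89.3)
im=cam("scene"); save(im,"s4.png",(300,100,470,260),3)
```

```text
t 18.15 pos [464.1 195.9 122.1] psi 89.8 tilt 0.02 F [-0.9  0.2 -1. ] w 39.5
  shift now-axes cm [ 0.06 -0.08  8.66] turn z deg 0.5 | shift in final axes cm [ 0.06 -0.09  8.66]
```

View pics/s4.png

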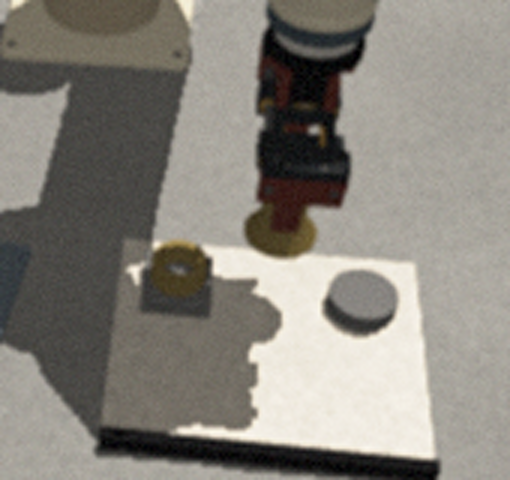

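The bell is held upright above the middle of the gap, between the plinth with the collar and the pedestal. Next I lower and release it.

Call:
play_rows(
  plan="3.3 0.05 -0.08 2 0 0 0;3.3 0 0 3 0 0 0;3.3 0 0 2 0 0 0;3.3 0 0 1 0 0 0;3.3 0 0 0.5 0 0 0;3.3 0 0 0.15 0 0 0;3.3 0 0 0 0 0 0;3.3 0 0 0 0 0 0;3.3 0 0 0 0 0 0",
)

```text
t: 19.32
ee_pos: [463.4, 197.4, 36.0]
orientation: [2.223, 2.22, 0.001]
ft_force: [0.1, -0.1, -2.3]
width: 39.7
```

Call:
play_rows(
  plan="3.3 -0.05 0 0.07 0 0 0;3.3 0 0 0 0 0 0;3.3 0 0 0 0 0 0;4.5 0 0 0 0 0 0;6 0 0 0 0 0 0;6.5 0 0 0 0 0 0;6.5 0 0 -2 0 0 0;6.5 0 0 -4 0 0 0;6.5 0 0 -4 0 0 0;6.5 -6 0 0 0 0 0;6.5 -6 0 0 0 0 0;6.5 -6 2 0 0 0 0;6.5 -6 2 0 0 0 0;6.5 -6 2 0 0 0 0;6.5 -6 2 0 0 0 0;6.5 -5 2 0 0 0 0;6.5 0 0 0 0 0 0;6.5 0 0 0 0 0 0",
)

```text
t: 21.58
ee_pos: [560.7, -209.9, 134.4]
orientation: [-2.222, -2.218, 0.001]
ft_force: [0.1, -0.3, -0.8]
width: 65.0
```

```bash
python3 chk.py bell
python3 - <<'E'
from h import *
for n in ("top","scene"):
    im=cam(n); w=cloud(im); save(im,n+"5.png"); hsv=cv2.cvtColor(im["pixels"],cv2.COLOR_RGB2HSV)
    m=(w[...,2]>58)&(w[...,2]<72)&(np.hypot(w[...,0]-464,w[...,1]-197)<35)
    print(n,"bell top",m.sum(),cv2.minAreaRect(w[m][:,:2].astype(np.float32)))
    np.savez(n+"5.npz",w=w,px=im["pixels"])
a=cv2.imread("pics/top5.png")[150:290,180:460]; b=cv2.imread("pics/scene5.png")[150:270,320:460]
cv2.imwrite("pics/m5.png",np.hstack([cv2.resize(a,(440,220)),cv2.resize(b,(257,220))]))
go(593,-280,100,120)
E
```

```text
top collar (array([463.41, 112.74]), np.float64(0.949))
 plinth (array([462.66, 112.55]), np.float64(0.933))
 pedestal (array([465.16, 282.46]), np.float64(0.956))
 bell (array([464.  , 198.46]), np.float64(0.952))
scene collar (array([463.73, 111.97]), np.float64(0.909))
 plinth (array([462.02, 112.06]), np.float64(0.868))
 pedestal (array([465.88, 281.74]), np.float64(0.934))
 bell (array([463.12, 198.42]), np.float64(0.923))
top bell top 182 ((463.97760009765625, 198.0331268310547), (37.40542221069336, 37.83498001098633), 1.0184617042541504)
scene bell top 140 ((465.7121887207031, 197.8648223876953), (41.50674819946289, 38.333045959472656), 9.849759101867676)
t 21.77 pos [ 561.3 -209.1  135. ] psi 90.0 tilt 0.04 F [-0.7  0.7  0.4] w 65.0
  shift now-axes cm [-7.1   3.17  3.49] turn z deg -30.0 | shift in final axes cm [-7.73 -0.8   3.5 ]
```

View pics/m5.png

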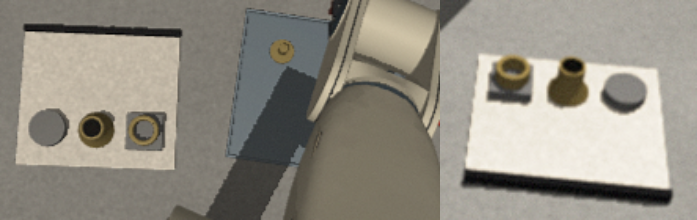

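The picture shows collar on plinth and bell standing midway, within 1 mm by measurement. Now the elbow.

Call:
play_rows(
  plan="6.5 -3.6 1.6 0 0 0 0;6.5 -3.5 1.4 0 0 0 0;6.5 0 0 0 0 0 -10;6.5 0 0 0 0 0 -10;6.5 0 0 0 0 0 -10;6.5 0 0 3 0 0 0;6.5 0 0 0 0 0 0;6.5 0 0 0 0 0 0",
)

```text
t: 22.78
ee_pos: [591.9, -281.0, 105.6]
orientation: [1.572, 2.72, 0.0]
ft_force: [-0.2, -0.9, 0.1]
width: 65.1
```

Run:
```python
from h import *
go(592,-280.5,9.5,120.3)
im=cam("scene"); save(im,"s6.png",(160,130,310,260),4)
```

```text
t 22.77 pos [ 591.9 -281.   105.6] psi 119.9 tilt 0.02 F [-0.2 -0.9  0.1] w 65.1
  shift now-axes cm [0.04 0.04 9.61] turn z deg -0.4 | shift in final axes cm [0.04 0.04 9.61]
```

View pics/s6.png

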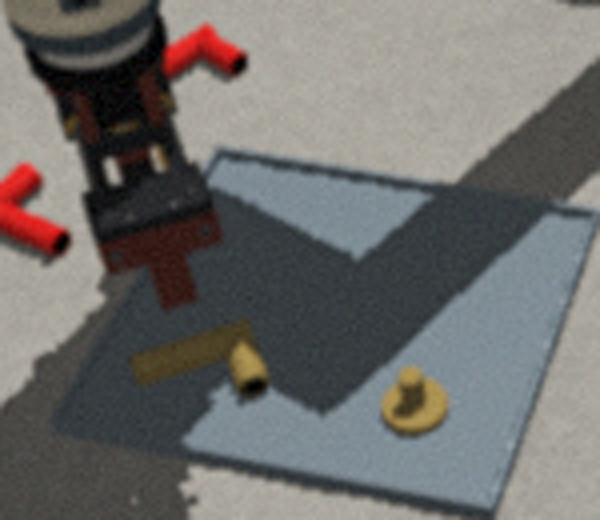

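The gripper sits over the middle of the bronze elbow's long leg, jaws across it and clear of the short leg. Next I go down and close.

Call:
play_rows(
  plan="6.5 0.04 0 3 0 0 0;6.5 0 0 3 0 0 0;6.5 0 0 2 0 0 0;6.5 0 0 1.1 0 0 0;6.5 0 0 0.5 0 0 0;6.5 0 0 0 0 0 0;6.5 0 0 0 0 0 0;1.6 0 0 0 0 0 0;1.6 0 0 0 0 0 0;1.6 0 0 0 0 0 0;1.6 0 0 0 0 0 0;1.6 0 0 0 0 0 0;1.6 0 0 0 0 0 0;1.6 0 0 0 0 0 0;1.6 0 0 -2 0 0 0;1.6 0 0 -4 0 0 0;1.6 0 0 -4 0 0 0;1.6 0 0 0 0 0 0;1.6 0 0 0 0 0 0",
)

```text
t: 25.2
ee_pos: [591.0, -280.9, 109.0]
orientation: [-1.573, -2.719, -0.0]
ft_force: [0.1, 0.1, -2.0]
width: 21.5
```

Run:
```python
from h import *
go(550,197,100,89.3)
im=cam("scene"); save(im,"s7.png",(160,110,310,240),4)
```

```text
t 25.20 pos [ 591.  -280.9  109. ] psi 119.9 tilt 0.01 F [ 0.1  0.1 -2. ] w 21.5
  shift now-axes cm [43.47 20.28  0.91] turn z deg 30.6 | shift in final axes cm [47.74 -4.68  0.9 ]
```

View pics/s7.png

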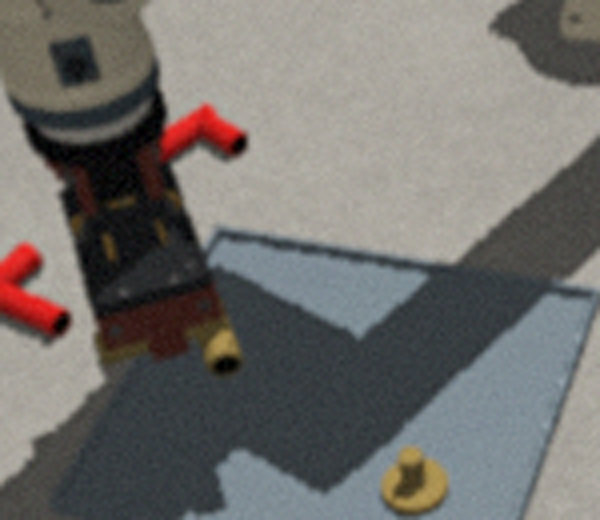

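Call:
play_rows(
  plan="1.6 0 0 0 0 0 10.2;1.6 0 0 0 0 0 10.2;1.6 0 0 0 0 0 10.2;1.6 4.5 0 0 0 0 0;1.6 4.5 0 0 0 0 0;1.6 4.5 -1 0 0 0 0;1.6 4.5 -1 0 0 0 0;1.6 4.5 -1 0 0 0 0;1.6 4.5 -1 0 0 0 0;1.6 4.5 -0.7 0 0 0 0;1.6 4.5 0 0 0 0 0;1.6 4.5 0 0 0 0 0;1.6 4.5 0 0 0 0 0;1.6 2.2 0 0 0 0 0;1.6 0.5 0 0 0 0 0;1.6 0 0 0 0 0 0;1.6 0 0 0 0 0 0;1.6 0 0 0 0 0 0",
)

```text
t: 27.5
ee_pos: [550.2, 195.3, 109.0]
orientation: [-2.236, -2.207, 0.0]
ft_force: [0.1, 0.1, -1.5]
width: 21.2
```

Run:
```python
from h import *
go(549.6,197.1,14,89.25)
im=cam("scene"); save(im,"s8.png",(300,120,470,270),3)
```

```text
t 27.50 pos [550.2 195.3 109. ] psi 89.2 tilt 0.01 F [ 0.1  0.1 -1.5] w 21.2
  shift now-axes cm [ 0.18 -0.06  9.5 ] turn z deg -0.0 | shift in final axes cm [ 0.18 -0.06  9.5 ]
```

View pics/s8.png

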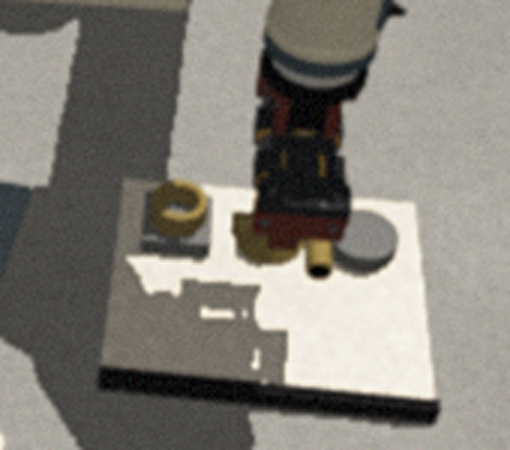

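The elbow is held above the board, its short leg pointing at the rail.

Call:
play_rows(
  plan="1.6 0.1 -0.06 3 0 0 0;1.6 0 0 3 0 0 0;1.6 0 0 2 0 0 0;1.6 0 0 1 0 0 0;1.6 0 0 0.4 0 0 0;1.6 0 0 0 0 0 0;1.6 0 0 0 0 0 0;1.6 0 0 0 0 0 0",
)

```text
t: 28.55
ee_pos: [549.9, 197.5, 15.6]
orientation: [2.234, 2.208, 0.002]
ft_force: [-0.0, -0.1, -2.1]
width: 21.4
```

Call:
play_rows(
  plan="1.6 -0.04 0 0.2 0 0 0;1.6 0 0 0.07 0 0 0;1.6 0 0 0 0 0 0;1.6 0 0 0 0 0 0",
)

```text
t: 29.05
ee_pos: [549.5, 197.0, 12.2]
orientation: [-2.235, -2.208, 0.0]
ft_force: [0.0, 0.2, -2.2]
width: 21.4
```

Call:
play_rows(
  plan="1.6 0 0 0.05 0 0 0;1.6 0 0 0 0 0 0;1.6 0 0 0 0 0 0",
)

```text
t: 29.42
ee_pos: [549.5, 197.0, 11.9]
orientation: [2.235, 2.208, 0.0]
ft_force: [-0.7, -0.6, 1.9]
width: 21.2
```

Call:
play_rows(
  plan="3 0 0 0 0 0 0;4.5 0 0 0 0 0 0;4.5 0 0 0 0 0 0;4.5 0 0 -2 0 0 0;4.5 0 0 -4 0 0 0;4.5 0 0 -4 0 0 0;4.5 -6 1 0 0 0 0;4.5 -6 1 0 0 0 0;4.5 -6 1 0 0 0 0;4.5 -6 1 0 0 0 0;4.5 -6 1 0 0 0 0;4.5 -2.5 0.9 0 0 0 0;4.5 0 0 0 0 0 0;4.5 0 0 0 0 0 0",
)

```text
t: 31.18
ee_pos: [604.3, -127.4, 112.0]
orientation: [-2.233, -2.209, 0.0]
ft_force: [0.2, -0.1, -0.2]
width: 44.9
```

```bash
python3 chk.py bell
python3 - <<'E'
from h import *
from elb import fit,elbow_pts
go(612.8,-128.2,17,89.25)
for n in ("top","scene"):
    im=cam(n); w=cloud(im); save(im,n+"9.png")
    print(n,fit(elbow_pts(w,im["pixels"],18 if n=="top" else 14,(565,197),65),(550,197,-1),15,10))
    m=(w[...,2]>16)&(w[...,2]<25)&(w[...,0]>628)&(w[...,0]<660)&(w[...,1]>50)&(w[...,1]<345)
    print("rail",cv2.minAreaRect(w[m][:,:2].astype(np.float32)))
a=cv2.imread("pics/top9.png")[155:270,180:310]; b=cv2.imread("pics/scene9.png")[160:270,320:460]
cv2.imwrite("pics/m9.png",np.hstack([cv2.resize(a,(390,345)),cv2.resize(b,(400,345))]))
E
```

```text
top collar (array([463.41, 112.74]), np.float64(0.949))
 plinth (array([462.84, 112.2 ]), np.float64(0.934))
 pedestal (array([464.97, 282.45]), np.float64(0.957))
 bell (array([464.68, 198.45]), np.float64(0.954))
scene collar (array([463.34, 111.72]), np.float64(0.908))
 plinth (array([461.84, 112.04]), np.float64(0.868))
 pedestal (array([466.14, 282.02]), np.float64(0.939))
 bell (array([463.09, 198.86]), np.float64(0.923))
t 31.27 pos [ 604.3 -126.9  111.9] psi 89.4 tilt 0.04 F [-0.3 -0.9 -0.5] w 45.2
  shift now-axes cm [-0.12  0.86  9.49] turn z deg 0.2 | shift in final axes cm [-0.11  0.85  9.49]
top (array([550. , 196.3,  -0.9]), np.float64(0.8))
rail ((642.7550048828125, 195.09642028808594), (278.3065490722656, 13.840120315551758), 89.6519775390625)
scene (array([553.2, 196.7,  -1.4]), np.float64(0.693))
rail ((644.2140502929688, 195.26370239257812), (278.1279296875, 15.180594444274902), 89.29437255859375)
```

View pics/m9.png

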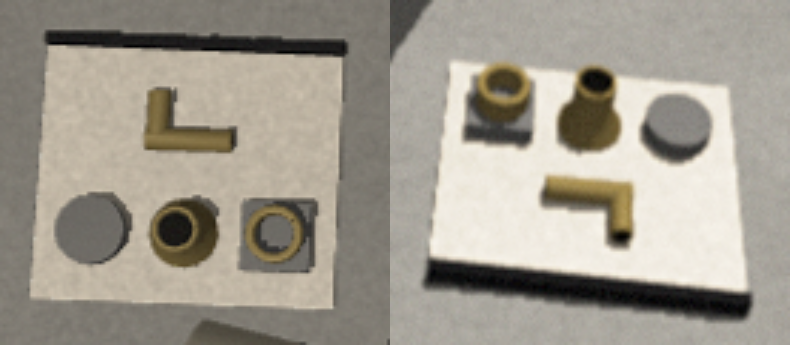

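All as wanted: the elbow lies behind the bell, parallel to the rail, short leg towards it. Now the mouthpiece.

Call:
play_rows(
  plan="4.5 -0.1 0.86 2 0 0 0;4.5 0 0 3 0 0 0;4.5 0 0 2.5 0 0 0;4.5 0 0 1.3 0 0 0;4.5 0 0 0.5 0 0 0;4.5 0 0 0 0 0 0;4.5 0 0 0 0 0 0;1 0 0 0 0 0 0;1 0 0 0 0 0 0;1 0 0 0 0 0 0;1 0 0 0 0 0 0;1 0 0 0 0 0 0;1 0 0 0 0 0 0",
)

```text
t: 33.0
ee_pos: [613.2, -129.9, 18.9]
orientation: [2.235, 2.208, 0.0]
ft_force: [-0.2, 0.0, 2.7]
width: 14.8
```

Run:
```python
from h import *
go(463.3,197.3,100,89.25)
```

```text
t 33.00 pos [ 613.2 -129.9   18.9] psi 89.3 tilt 0.01 F [-0.2  0.   2.7] w 14.8
  shift now-axes cm [ 32.53 -15.38  -8.11] turn z deg 0.1 | shift in final axes cm [ 32.52 -15.42  -8.11]
```

Call:
play_rows(
  plan="1 0 0 -2 0 0 0;1 0 0 -4 0 0 0;1 0 0 -4 0 0 0;1 4 -2 0 0 0 0;1 4 -2 0 0 0 0;1 4 -2 0 0 0 0;1 4 -2 0 0 0 0;1 4 -2 0 0 0 0;1 4 -2 0 0 0 0;1 4 -2 0 0 0 0;1 3 -1 0 0 0 0;1 1.4 -0.4 0 0 0 0;1 0 0 0 0 0 0;1 0 0 0 0 0 0;1 0 0 0 0 0 0",
)

```text
t: 34.88
ee_pos: [463.4, 195.1, 118.8]
orientation: [2.236, 2.207, -0.0]
ft_force: [0.6, 0.2, -0.6]
width: 15.2
```

Run:
```python
from h import *
from h import cyl
go(463.2,197.3,78.5,89.25)
im=cam("scene"); save(im,"s10.png",(310,100,470,250),4)
w=cloud(im); o=get_obs(); zb=o["ee_pos"][2]-13.9; print(zb)
hsv=cv2.cvtColor(im["pixels"],cv2.COLOR_RGB2HSV)
m=(hsv[...,0]>13)&(hsv[...,0]<35)&(hsv[...,1]>60)&(np.hypot(w[...,0]-464,w[...,1]-197)<45)&(w[...,2]>zb-6)&(w[...,2]<zb+13)
q=w[m]; print(m.sum(),q.min(0),q.max(0))
for z0,z1 in((zb-1,zb+8),):
    print(silfit(im,m,[cyl(22,zb,zb+8)],(464,197)))
```

```text
t 34.88 pos [463.4 195.1 118.8] psi 89.2 tilt 0.01 F [ 0.6  0.2 -0.6] w 15.2
  shift now-axes cm [ 0.22 -0.02  4.03] turn z deg -0.0 | shift in final axes cm [ 0.22 -0.02  4.03]
104.83152515762085
99 [451.03011205 177.38688245 106.12923631] [487.80169362 216.49554322 115.11902536]
(array([465.13, 196.67]), np.float64(0.499))
```

View pics/s10.png

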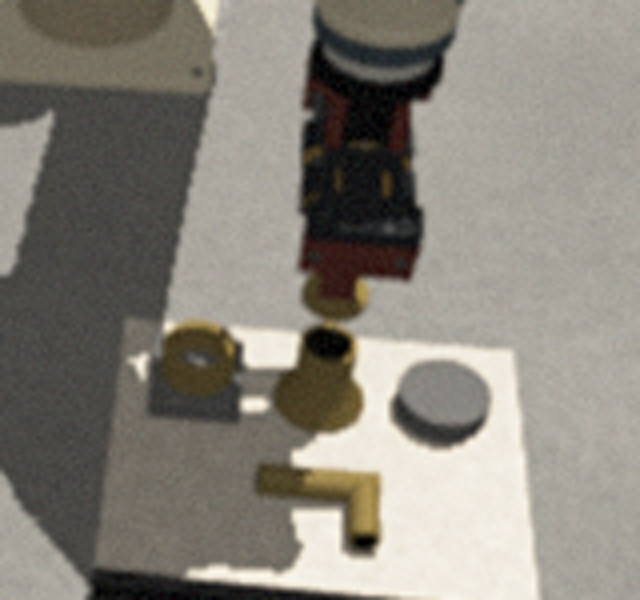

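The mouthpiece is held stem up over the bell, with the flange seen at about (394,174) in the full image. I lower it in two steps.

Call:
play_rows(
  plan="1 0.05 0 1.5 0 0 0;1 0 0 1.2 0 0 0;1 0 0 0.6 0 0 0;1 0 0 0 0 0 0;1 0 0 0 0 0 0;1 0 0 0 0 0 0",
)

```text
t: 35.67
ee_pos: [463.3, 196.7, 86.1]
orientation: [2.235, 2.208, 0.001]
ft_force: [0.3, -0.1, -0.8]
width: 15.6
```

Run:
```python
from h import *
for k in range(2): go(463.2,196.6,78.2,89.25); im=cam("scene")
w=cloud(im); hsv=cv2.cvtColor(im["pixels"],cv2.COLOR_RGB2HSV)
br=(hsv[...,0]>13)&(hsv[...,0]<35)&(hsv[...,1]>60)&(np.hypot(w[...,0]-464,w[...,1]-197)<45)
for a,b in((66,84),(35,58)):
    m=br&(w[...,2]>a)&(w[...,2]<b); q=w[m]; print(a,m.sum(),q.min(0).round(1),q.max(0).round(1),np.percentile(q[:,1],[2,98]).mean())
```

```text
t 35.67 pos [463.3 196.7  86.1] psi 89.3 tilt 0.04 F [ 0.3 -0.1 -0.8] w 15.6
  shift now-axes cm [-0.01 -0.01  0.79] turn z deg 0.1 | shift in final axes cm [-0.01 -0.01  0.79]
t 35.73 pos [463.3 196.6  86.1] psi 89.3 tilt 0.04 F [-0.5 -0.2 -0.7] w 15.2
  shift now-axes cm [-0.01 -0.01  0.79] turn z deg 0.1 | shift in final axes cm [-0.01 -0.01  0.79]
66 98 [454.2 178.5  66.3] [487.8 218.6  83.8] 198.4462030290968
35 86 [464.6 178.3  35.2] [488.2 216.5  58. ] 197.52146751159506
```

Aligned. Now the final lowering.

Call:
play_rows(
  plan="1 0 0 0.5 0 0 0;1 0 0 0.2 0 0 0;1 0 0 0 0 0 0;1 0 0 0 0 0 0",
)

```text
t: 36.28
ee_pos: [463.1, 196.5, 78.7]
orientation: [-2.235, -2.208, 0.0]
ft_force: [0.4, 0.0, -0.5]
width: 15.1
```

Call:
play_rows(
  plan="1 0 0 0.08 0 0 0;1 0 0 0 0 0 0;1 0 0 0 0 0 0",
)

```text
t: 36.65
ee_pos: [463.1, 196.5, 78.0]
orientation: [2.235, 2.208, 0.0]
ft_force: [-0.3, 0.3, -0.0]
width: 15.4
```

Call:
play_rows(
  plan="1 0 0 0.04 0 0 0;1 0 0 0 0 0 0;1 0 0 0 0 0 0;2.5 0 0 0 0 0 0;4.5 0 0 0 0 0 0;4.5 0 0 0 0 0 0;4.5 0 0 -2 0 0 0;4.5 0 0 -4 0 0 0;4.5 0 0 -5 0 0 0;4.5 -6 0 0 0 0 0;4.5 -6 0 0 0 0 0;4.5 -6 0 0 0 0 0;4.5 -6 0 0 0 0 0;4.5 -6 0 0 0 0 0;4.5 -6 0 0 0 0 0;4.5 0 0 0 0 0 0;4.5 0 0 0 0 0 0",
)

```text
t: 38.78
ee_pos: [458.3, -163.2, 187.3]
orientation: [-2.235, -2.206, 0.0]
ft_force: [0.3, -0.2, -0.4]
width: 45.2
```

```bash
python3 - <<'E'
from h import *
from h import cyl
from elb import fit,elbow_pts
print(get_obs()["ft_force"],get_obs()["width"])
for n in ("top","scene"):
    im=cam(n); w=cloud(im); save(im,n+"11.png")
    hsv=cv2.cvtColor(im["pixels"],cv2.COLOR_RGB2HSV); br=(hsv[...,0]>13)&(hsv[...,0]<35)&(hsv[...,1]>60)&(np.hypot(w[...,0]-464,w[...,1]-197)<45)
    m=br&(w[...,2]>62)&(w[...,2]<78); s=br&(w[...,2]>84)
    print(n,"flange",silfit(im,br&(w[...,2]>62),[cyl(22,64,72),cyl(8,72,100)],(464,197)),"stem top",np.nanmax(w[br][:,2]).round(1),w[s].mean(0).round(1))
    print("bell",silfit(im,br,[cyl(32,8,30,20),cyl(20,30,64),cyl(22,64,72),cyl(8,72,100)],(464,197)))
    print("elbow",fit(elbow_pts(w,im["pixels"],18 if n=="top" else 14,(565,197),65),(550,197,-1),15,10))
a=cv2.imread("pics/top11.png")[155:270,180:310]; b=cv2.imread("pics/scene11.png")[150:270,320:460]
cv2.imwrite("pics/m11.png",np.hstack([cv2.resize(a,(390,345)),cv2.resize(b,(400,345))]))
E
python3 chk.py|grep -v ped
```

```text
[ 0.31009004 -0.19970649 -0.43037649] 45.20030146883706
top flange (array([464.52, 198.24]), np.float64(0.918)) stem top 105.8 [463.9 197.9  99.5]
bell (array([464.27, 198.41]), np.float64(0.945))
elbow (array([549.6, 196. ,  -0.8]), np.float64(0.793))
scene flange (array([465.07, 197.89]), np.float64(0.896)) stem top 102.7 [468.2 197.7  95.5]
bell (array([463.12, 198.39]), np.float64(0.915))
elbow (array([553.3, 195.7,   1.3]), np.float64(0.68))
top collar (array([463.41, 112.48]), np.float64(0.948))
 plinth (array([462.83, 112.53]), np.float64(0.937))
scene collar (array([463.34, 111.72]), np.float64(0.908))
 plinth (array([461.87, 111.8 ]), np.float64(0.874))
```

View pics/m11.png

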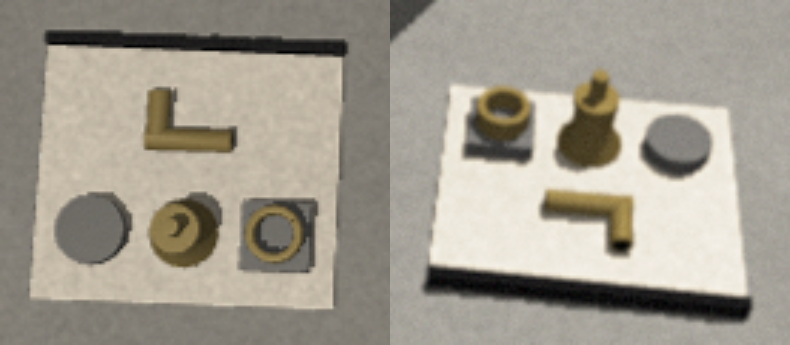

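All four pieces are in place, with the mouthpiece stem up on the bell (stem top about 100 mm, as it should be). Handing in.

```bash
python3 -c "
from workcell import *
print(close_job())"
```

```text
the job is handed in; nothing more can be done
None
```

The four bronze pieces are laid out as asked, in the order asked, and I handed the job in at about 39 s of the 96 s allowed. The arm was empty and clear of everything at the end, and I left the jar, brush and red decoys alone.

The last camera checks showed:
- **Collar:** within about 1–1.5 mm of the plinth's centre. It first sat about 2.3 mm too far back, so I regrasped it and moved it before placing the bell.
- **Bell:** about 1 mm from the midpoint between the plinth and the pedestal, in line with them.
- **Elbow:** within about 1–3 mm of its target behind the bell, with its short leg pointing at the rail. The top camera puts it about 0.1° off the board's direction. The scene camera's last fit says about 2° off, but that is its poorer fit, and its fit just before was within 1°.
- **Mouthpiece:** stem up and level on the bell, within about 0.5 mm of its centre by the top camera and 2 mm by the scene camera.

The two cameras disagree by up to about 3–4 mm in depth from the robot. I took the elbow as midway when its long leg's axis was halfway between the bell's centre and the front of the rail. That also leaves about equal gaps to the bell's edge and the rail.

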